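Open the test port whose dust cover is firm

ROBOT

A 6-joint arm with a two-finger parallel gripper is mounted at the origin on a cart in front of the work surface, level with it; the furniture and walls round the work are solid. World frame = base frame: x ahead of the robot, y to its left, z up, the work surface at z = 0. Lengths are in m, angles in rad, forces in N, time in s.
With the tool pointing down it reaches from about 0.35 to 0.975 m from the base axis. Payload 4.9 kg.
Tool frame: the origin (TCP) lies at the very end of the fingers, on their centre line; the grasp point (between the pads) lies 19 mm behind it (manip.tcp_to_grasp is the distance from the TCP to the grasp point, in m); z points along the fingers, y is the direction in which the jaws open and shut (so a half turn about z gives the same grasp; the last joint's range is limited). The gripper opens to 85 mm and grips with 20 to 120 N. Pads are 22 mm wide; open, the fingers measure 114 mm over their backs; the gripper's body (76 mm by 85 mm) begins 54 mm behind the grasp point. The pads swing forward as they close: fully open they stand 13 mm farther back than shut.
Start: joints at [1.219, 0.053, 1.613, -0, 1.476, -0.119], TCP at [0.144, 0.608, 0.204] pointing down, gripper open.
Joint ranges: [-3.01, 3.01], [-1.01, 2.22], [0.06, 2.58], [-1.02, 4.17], [0.09, 2.62], [-3.14, 3.14]. Speed limits (rad/s): [2.57, 2.57, 3.14, 3.14, 3.14, 3.14].

INTERFACE

Orientations are given as a unit quaternion [w, x, y, z].
In Python, from plant import sensors, cams, job, finder, manip gives the robot as it stands.
- The arm moves only by the shell command python3 -m pendant 'ROWS'. ROWS is JSON, a list of rows, each an object of numbers: "wx", "wy", "wz": the turn, a rotation vector about the tool's x, y, z in degrees; "dx", "dy", "dz": the shift along the tool's x, y, z in m; "hand": the gripper's target within -1 to 1 (fully open at 1, half-way at 0, shut at -1). A call has 1 to 20 rows; each row is the pose to reach, as a shift and turn from the pose commanded when the call began, along the tool's axes at that moment; what a row does not reach only later rows make up. A row lasts 1/12 s, in which the tool goes at most 41.7 mm and 7.16 degrees, less where a joint would pass 70% of its speed; a pose out of reach is approached as far as the arm can. A call with a gripper value outside its range is refused whole. The fingers move at their own pace and stop on an object; the grip force is fixed at half the most. Time passes only in rows, so rows that repeat a pose let the fingers close. It gives the time, the measured TCP pose, the force and the opening at its end, in the units of the state.
- sensors.state(): the state, without advancing time (a new reading comes with each control period).
- cams.grab_frame(name): name is "side" or "top"; returns (picture, depth): 480x640x3 uint8, red, green, blue; 480x640 float32, m along the optical axis (not along the pixel's ray), 0 where there is no reading.
- cams.calibration(name): a dict with "fov_y" (degrees; the focal length in pixels is half the picture's height over the tangent of half this angle, whatever the lens; pixels are square), "cx", "cy" (the principal point, pixels), "k1" (the pictures are not rectified: a ray, as slopes to the right and down, at radius r is drawn at 1 + k1 r^2 times it, then the intrinsics apply), "pose" (4x4, takes a point from camera to world coordinates). Camera axes: x right, y down, z forward; pixel columns grow to the right and rows downward; lengths in m; the calibration is good to about 2 mm. A picture is of the moment at which its call begins. calibration takes no time and is no camera call.
- job.job_done(): hands the job in, once; it reports no verdict.
Trained networks look in the newest picture that a camera, given by its name, has taken for a name from the list of things; names that differ only in an ending like _2 or _b are one class to them, and where a whole thing is asked for, a point or a joint stands for the part that bears it (a point fixed in the world has none). Each returns a list of dicts, best first, with "score" (0 to 1); they miss things now and then, are a little off and sometimes report something else, mostly with a low value. They report only what shows in the picture. A call takes as long as a camera call.
- finder.look_for(camera, thing): "position" ([x, y, z] in m, in world coordinates, good to about 4 mm: the middle of the surface that is visible of it).
The state is a dict: "time": time; "joint_pos": joint angles; "joint_vel": joint speeds; "joint_efforts": joint torques, N m; "tool_pos": TCP position; "tool_rot": TCP orientation; "contact_force": force on the tool from outside, world axes, zero at the start; "ft_torque": the same for the moment, N m; "gripper_width": opening from 0.0 (shut) to 1.0 (fully open).
Only numpy, scipy, OpenCV 4.12 (cv2) and the standard library are available. Lean on these libraries where they do the work, as an engineer would, in place of code of your own. Each camera call takes 0.05 s, during which the arm holds its last target. There are 200 camera calls.

TASK

Two look-alike scope test heads stand on the bench, each with its port shut by a pivoting dust cover. One cover has gone slack on its pin and will not stay open: rock the covers gently back and forth by their knobs to feel which is firm. Swing the firm cover fully aside, all the way to its end stop, to uncover its port, and let go; the slack cover must be left shut over its port, and the things lying round the heads undisturbed.

Things in the scene. Friction and masses are not known exactly. Their poses are not given: they have to be found in the camera images.
- head_a: One of two identical grey scope test heads, a box 150 x 96 x 49 mm, fixed. Origin at the centre of its underside, x along its length from the knob end (-x, nearer the robot) to the pin end, z up. On top lies a flat dark-steel dust cover 5 mm thick (upper face 59 mm above the bench), which turns about one vertical pin. At the start it covers the port, up to 0.05 rad askew.
- head_b: The other scope test head, which looks the same in every way (see head_a), fixed. One of the two covers is firm, the other slack; it cannot be seen which, and which of the two stands at the left differs from run to run.
- a_pin (a point): On the vertical pin axis of head_a's cover, 60 mm above the bench, 50 mm behind the head's centre (+x). Either cover can swing wide (1.5 rad, to its end stop) to one side only: a stop hidden in the head, set left or right at random, blocks the other side after about 0.35 rad (35 mm at the knob). In rare cases neither side is blocked.
- b_pin (a point): The same point on head_b. The FIRM cover drags: rocking it in either sense takes about 6 N sideways at the knob (0.6 N m at the pin), and it stays where it is left. (A tight grip on the knob resists its turning and so blurs the feel; fingers held loosely round the knob feel it best.)
- a_port (a point): Centre of head_a's port (a 38 mm opening in a black collar), 53 mm above the bench, fixed in the head 65 mm from the pin axis.
- b_port (a point): The same point on head_b.
- a_disc (a point): Centre of the 68 mm disc of head_a's cover, upper face; moves with the cover, 65 mm from the pin axis. The disc hides its port while it lies within 15 mm of the port's centre.
- b_disc (a point): The same point on head_b's cover.
- a_knob (a point): Middle of the black knob on head_a's cover: upright cylinder of 20 mm diameter from 59 to 91 mm above the bench, this point at 76 mm, 105 mm from the pin axis; moves with the cover.
- b_knob (a point): The same point on head_b's cover. The SLACK cover has lost its drag: it rocks with under 0.5 N at the knob, and when let go its light return spring (both covers have one, 0.08 N m/rad) brings it back to within 0.15 rad of shut in about a second.
- bowl: Loose steel bowl, 99 mm across, 35 mm high, behind and between the heads; bystander. Origin at the centre of its underside.
- pliers: Loose red-handled pliers, 128 x 52 x 12 mm, lying between the heads on the robot's side; bystander. Origin under its middle.
- tape: Loose roll of masking tape lying flat, 101 mm across, 24 mm high, at the left; bystander. Origin at the centre of its underside.
- oilcan: Loose brass oil can, 55 mm across, 120 mm high, upright at the right; bystander. Origin at the centre of its underside.

How it is judged:
By the outcome, as a careful person would: the job done as asked, in the order asked, and still so for the second after the job is handed in, with the robot touching nothing.
It also fails if it takes over 58 s, if anything falls off the work surface, if the arm or the gripper's body presses on something with over 40 N, if the wrist force passes 120 N, or if a joint passes its speed limit or range.

## Working session

There is one attempt and no reset: what is moved stays moved. The work goes in short steps, Python scripts to look and compute and a shell command to move; the robot and the scene stay as the last step left them, time stands still between calls to the robot, and variables do not carry over. Pictures are saved under pics/ and viewed, about 8 in all and at most 12, crops included, and the job is handed in when it is done.

```bash
ls; mkdir -p pics; cat > h.py <<'E'
import numpy as np,cv2
from plant import sensors,cams,job,finder,manip
def grab(c,fn=None):
    p,d=cams.grab_frame(c)
    if fn: cv2.imwrite('pics/'+fn,p[:,:,::-1])
    return p,d
def K(c):
    k=cams.calibration(c); f=240/np.tan(np.radians(k['fov_y']/2))
    return np.array([[f,0,k['cx']],[0,f,k['cy']],[0,0,1]]),np.array([k['k1'],0,0,0.]),np.array(k['pose'])
def world(c,u,v,z=None,depth=None):
    k,D,P=K(c); s=cv2.undistortPoints(np.array([[[u,v]]],float),k,D)[0,0]
    r=P[:3,:3]@np.array([s[0],s[1],1]); o=P[:3,3]
    t=depth if depth is not None else (z-o[2])/r[2]
    return o+t*r
def st():
    s=sensors.state(); print({k:np.round(s[k],4).tolist() for k in ('time','tool_pos','tool_rot','contact_force','ft_torque','gripper_width','joint_pos')})
E
python3 - <<'E'
from h import *
st()
for c in('top','side'):
    grab(c,c+'0.png')
    for n in ('head_a','a_knob','a_pin','a_disc','a_port','bowl','pliers','tape','oilcan'):
        print(c,n,[(np.round(x['position'],3).tolist(),round(x['score'],2)) for x in finder.look_for(c,n)][:4])
E
```

```text
pics
{'time': 0.0, 'tool_pos': [0.144, 0.6075, 0.2025], 'tool_rot': [-0.0003, 0.1161, 0.9932, -0.001], 'contact_force': [0.514, -0.4106, -0.077], 'ft_torque': [-0.0074, -0.0102, -0.0467], 'gripper_width': 0.9981, 'joint_pos': [1.219, 0.0534, 1.6143, 0.0, 1.476, -0.119]}
top head_a [([0.548, 0.146, 0.048], 0.91), ([0.539, -0.121, 0.05], 0.71), ([0.551, 0.149, 0.059], 0.27)]
top a_knob [([0.549, 0.149, 0.058], 0.71)]
top a_pin [([0.55, 0.148, 0.048], 0.67)]
top a_disc [([0.546, 0.15, 0.06], 0.59)]
top a_port [([0.553, 0.144, 0.051], 0.9), ([0.536, -0.124, 0.058], 0.35)]
top bowl [([0.715, -0.021, 0.01], 0.83)]
top pliers [([0.419, -0.008, 0.008], 0.8), ([0.426, -0.415, 0.033], 0.5)]
top tape [([0.554, 0.332, 0.022], 0.9)]
top oilcan [([0.427, -0.414, 0.034], 0.68), ([0.547, 0.146, 0.051], 0.57)]
side head_a [([0.537, -0.148, 0.051], 0.73), ([0.544, 0.116, 0.048], 0.62)]
side a_knob [([0.536, 0.147, 0.06], 0.85), ([0.535, -0.148, 0.053], 0.27)]
side a_pin [([0.541, 0.118, 0.052], 0.97)]
side a_disc [([0.537, 0.15, 0.06], 0.86)]
side a_port [([0.548, 0.116, 0.049], 0.88), ([0.538, 0.152, 0.058], 0.64)]
side bowl [([0.717, -0.002, 0.023], 0.62)]
side pliers [([0.414, -0.01, 0.01], 0.85)]
side tape [([0.56, 0.325, 0.024], 0.85)]
side oilcan [([0.436, -0.43, 0.03], 0.8)]
```

View pics/top0.png

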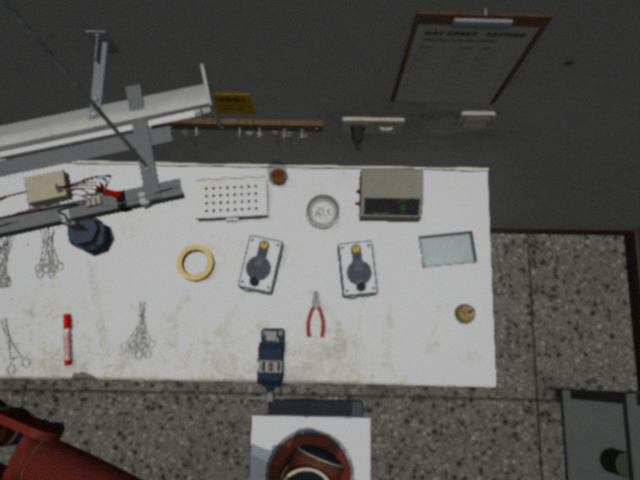

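View pics/side0.png

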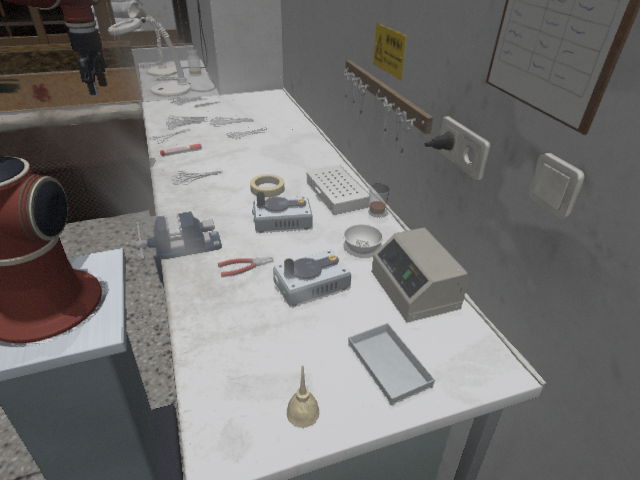

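Top view: the left head is at about px (261,265) with its yellow pin at (264,246) and knob at (254,283). The right head is at about (357,268) with its pin at (355,246) and knob at (358,287). The pliers are at (316,318), the bowl at (322,211), the tape at (195,263), and a vise stands at (271,355). Next I'll get the knobs and pins from depth.

```bash
python3 - <<'E'
from h import *
for c in('top','side'):
    p,d=grab(c)
    k,D,P=K(c)
    vv,uu=np.mgrid[0:480,0:640]
    s=cv2.undistortPoints(np.stack([uu,vv],-1).reshape(-1,1,2).astype(float),k,D).reshape(480,640,2)
    W=np.dstack([s,np.ones((480,640))])*d[...,None]@P[:3,:3].T+P[:3,3]
    ok=d>0
    hsv=cv2.cvtColor(p,cv2.COLOR_RGB2HSV)
    for nm,y0,y1 in(('L',.05,.25),('R',-.24,-.03)):
        r=ok&(W[...,0]>.4)&(W[...,0]<.66)&(W[...,1]>y0)&(W[...,1]<y1)
        kn=r&(W[...,2]>.078)&(W[...,2]<.11)
        head=r&(W[...,2]>.035)
        ye=r&(hsv[...,1]>110)&(hsv[...,0]>12)&(hsv[...,0]<35)&(hsv[...,2]>90)&(W[...,2]>.04)
        di=r&(W[...,2]>.04)&(hsv[...,2]<105)
        for n,m in(('knob',kn),('head',head),('yel',ye),('dark',di)):
            if m.sum(): print(c,nm,n,m.sum(),W[m].mean(0).round(4),W[m].min(0).round(3),W[m].max(0).round(3),'px',uu[m].mean().round(1),vv[m].mean().round(1))
        m=cv2.minAreaRect(W[head][:,:2].astype(np.float32)); print(m)
    # obstacles
    o=ok&(W[...,2]>.07)&(W[...,2]<.5)&(W[...,0]>.2)&(W[...,0]<.6)&(abs(W[...,1])<.3)
    print('tall',o.sum(),W[o].min(0),W[o].max(0)) if o.sum() else 0
    if c=='top':
        cr=cv2.resize(p[225:385,220:400],None,fx=4.4,fy=3.7 and 4.4,interpolation=cv2.INTER_CUBIC)[:600]
        cv2.imwrite('pics/crop.png',cr[:,:,::-1])
E
```

```text
top L knob 48 [0.5013 0.1612 0.09  ] [0.492 0.152 0.08 ] [0.511 0.172 0.098] px 252.7 280.1
top L head 2168 [0.5557 0.1603 0.1381] [0.475 0.09  0.035] [0.636 0.25  0.661] px 247.9 253.4
top L yel 33 [0.604  0.1393 0.0641] [0.596 0.132 0.057] [0.612 0.147 0.072] px 263.5 244.7
top L dark 872 [0.5501 0.1758 0.2366] [0.476 0.09  0.04 ] [0.612 0.25  0.661] px 233.6 244.7
((0.559302806854248, 0.17674069106578827), (0.1531800627708435, 0.15401940047740936), 79.64458465576172)
top R knob 46 [ 0.4929 -0.1278  0.0899] [ 0.484 -0.136  0.079] [ 0.502 -0.119  0.098] px 361.0 285.2
top R head 1858 [ 0.5452 -0.1184  0.0536] [ 0.467 -0.174  0.035] [ 0.625 -0.066  0.098] px 357.0 268.3
top R yel 34 [ 0.5981 -0.114   0.0632] [ 0.59  -0.123  0.057] [ 0.606 -0.106  0.071] px 355.7 248.6
top R dark 588 [ 0.5332 -0.1211  0.0614] [ 0.47  -0.166  0.04 ] [ 0.603 -0.066  0.098] px 358.1 272.1
((0.5463619828224182, -0.11920192837715149), (0.1540592610836029, 0.09671208262443542), 6.480581760406494)
tall 738 [ 0.23772099 -0.13585279  0.07000192] [0.59613954 0.17159163 0.09769747]
side L knob 51 [0.4989 0.1555 
[... 254 characters left out ...]
0.5516398549079895, 0.14573073387145996), (0.09776143729686737, 0.1541130542755127), 78.6043701171875)
side R knob 88 [ 0.4909 -0.1339  0.0873] [ 0.482 -0.142  0.078] [ 0.501 -0.122  0.094] px 288.5 262.9
side R head 2193 [ 0.5386 -0.1362  0.0528] [ 0.464 -0.177  0.035] [ 0.623 -0.069  0.094] px 310.3 272.0
side R yel 5 [ 0.5948 -0.1196  0.0637] [ 0.591 -0.125  0.062] [ 0.601 -0.11   0.066] px 332.4 258.2
side R dark 210 [ 0.5204 -0.1378  0.0696] [ 0.483 -0.168  0.04 ] [ 0.604 -0.081  0.094] px 302.3 267.8
((0.5423964858055115, -0.1224103644490242), (0.15211689472198486, 0.09845039993524551), 6.703549385070801)
tall 715 [ 0.2360159  -0.14190464  0.07000263] [0.50993649 0.16784285 0.09377062]
```

View pics/crop.png

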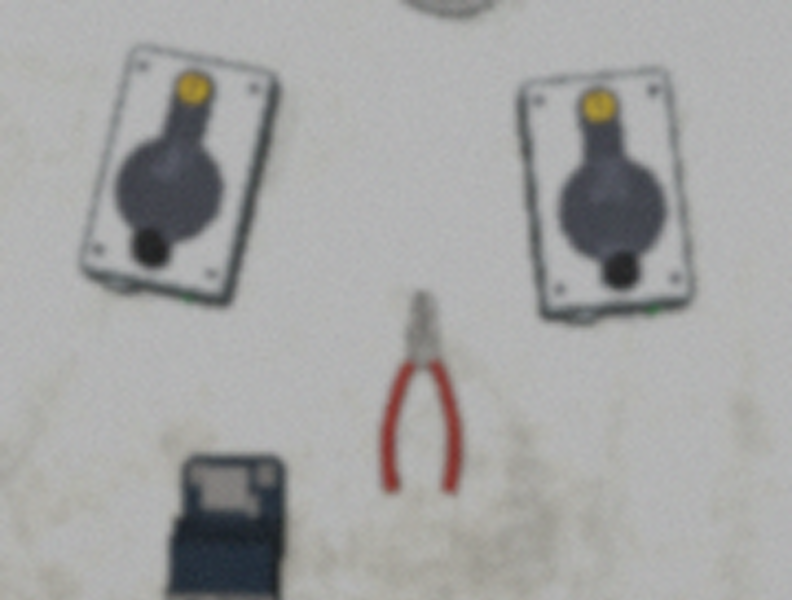

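Both heads come out consistent, with the pin–knob distance at about 105 mm in each. Left knob is at about (0.500,0.158) and its pin at (0.603,0.138). Right knob is at about (0.4915,-0.131) and its pin at (0.597,-0.117). The jaw axis is already close to tangential for the left cover.

```bash
cat >> h.py <<'E'
from scipy.spatial.transform import Rotation as Ro
def shift(*targets):
    s=sensors.state(); q=s['tool_rot']; R=Ro.from_quat([q[1],q[2],q[3],q[0]])
    for t in targets: print(t,'->',(R.inv().apply(np.array(t)-s['tool_pos'])).round(4))
E
python3 - <<'E'
from h import *
shift([.5,.158,.2],[.5,.158,.066])
c='top';p,d=grab(c);k,D,P=K(c)
vv,uu=np.mgrid[0:480,0:640]
s=cv2.undistortPoints(np.stack([uu,vv],-1).reshape(-1,1,2).astype(float),k,D).reshape(480,640,2)
W=(np.dstack([s,np.ones((480,640))])*d[...,None]@P[:3,:3].T+P[:3,3])[d>0]
for y in np.arange(-.4,.8,.1):
  m=(W[:,1]>y)&(W[:,1]<y+.1)&(W[:,2]>.13)&(W[:,0]>.15)&(W[:,0]<.75)
  if m.sum(): print(y.round(1),m.sum(),W[m].min(0).round(2),W[m].max(0).round(2))
E
```

```text
[0.5, 0.158, 0.2] -> [-0.4501 -0.3559  0.0038]
[0.5, 0.158, 0.066] -> [-0.4501 -0.3559  0.1378]
0.1 250 [0.73 0.18 0.56] [0.75 0.2  0.66]
0.2 4213 [0.54 0.2  0.61] [0.75 0.3  1.15]
0.3 4732 [0.48 0.3  0.52] [0.75 0.4  0.73]
0.4 6377 [0.15 0.4  0.48] [0.75 0.5  0.71]
0.5 2726 [0.15 0.5  0.3 ] [0.74 0.6  0.72]
0.6 4 [0.18 0.6  0.37] [0.18 0.61 0.38]
```

```bash
python3 -m pendant '[{"dx":-0.03,"dy":-0.024,"hand":-0.15},{"dx":-0.06,"dy":-0.047,"hand":-0.15},{"dx":-0.09,"dy":-0.071,"hand":-0.15},{"dx":-0.12,"dy":-0.095,"hand":-0.15},{"dx":-0.15,"dy":-0.119,"hand":-0.15},{"dx":-0.18,"dy":-0.142,"hand":-0.15},{"dx":-0.21,"dy":-0.166,"hand":-0.15},{"dx":-0.24,"dy":-0.19,"hand":-0.15},{"dx":-0.27,"dy":-0.214,"hand":-0.15},{"dx":-0.3,"dy":-0.237,"hand":-0.15},{"dx":-0.33,"dy":-0.261,"hand":-0.15},{"dx":-0.36,"dy":-0.285,"hand":-0.15},{"dx":-0.39,"dy":-0.308,"hand":-0.15},{"dx":-0.42,"dy":-0.332,"hand":-0.15},{"dx":-0.45,"dy":-0.356,"dz":0.02,"hand":-0.15},{"dx":-0.45,"dy":-0.356,"dz":0.05,"hand":-0.15},{"dx":-0.45,"dy":-0.356,"dz":0.08,"hand":-0.15},{"dx":-0.45,"dy":-0.356,"dz":0.09,"hand":-0.15},{"dx":-0.45,"dy":-0.356,"dz":0.09,"hand":-0.15}]'
python3 - <<'E'
from h import *
st()
p,d=grab('side'); grab('top')
p2,_=grab('top')
a=cv2.resize(p[130:310,200:380],(400,400)); b=cv2.resize(p2[215:335,200:320],(400,400))
cv2.imwrite('pics/near.png',np.hstack([a,b])[:,:,::-1])
E
```

```text
{'time': 1.15, 'tool_pos': [0.1442, 0.6081, 0.2038], 'tool_rot': [0.0, 0.1161, 0.9932, 0.0], 'contact_force': [0.3842, 0.8207, 0.7322], 'ft_torque': [-0.0234, 0.0215, -0.0021], 'gripper_width': 1.0004, 'joint_pos': [1.219, 0.0527, 1.6129, -0.0, 1.476, -0.119]}invalid input
```

View pics/near.png

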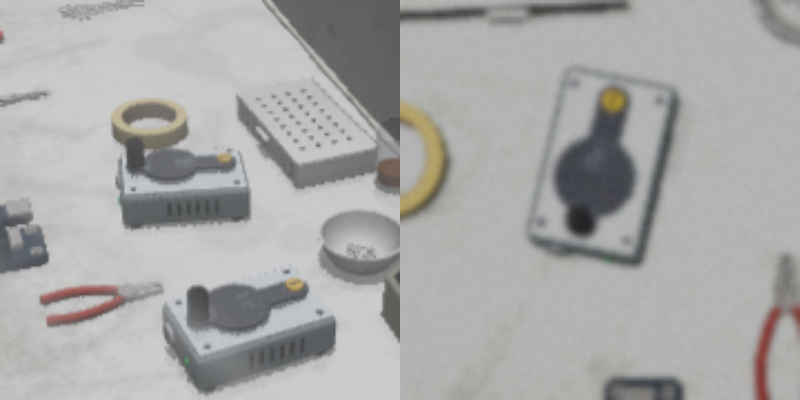

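The move was refused as invalid input, so the arm hasn't moved and the scene is unchanged. The rows probably need all seven keys, so I'll try one row that way.

```bash
python3 -m pendant '[{"wx":0,"wy":0,"wz":0,"dx":-0.03,"dy":-0.024,"dz":0,"hand":-0.15}]'
```

```text
time: 1.38
tool_pos: [0.1654, 0.5803, 0.2035]
tool_rot: [-0.001, 0.114, 0.994, 0.001]
contact_force: [1.0, -0.9, 0.9]
gripper_width: 0.88
```

```bash
python3 -m pendant '[{"wx":0,"wy":0,"wz":0,"dx":-0.42,"dy":-0.332,"dz":0,"hand":-0.15},{"wx":0,"wy":0,"wz":0,"dx":-0.42,"dy":-0.332,"dz":0,"hand":-0.15},{"wx":0,"wy":0,"wz":0,"dx":-0.42,"dy":-0.332,"dz":0,"hand":-0.15},{"wx":0,"wy":0,"wz":0,"dx":-0.42,"dy":-0.332,"dz":0,"hand":-0.15},{"wx":0,"wy":0,"wz":0,"dx":-0.42,"dy":-0.332,"dz":0,"hand":-0.15},{"wx":0,"wy":0,"wz":0,"dx":-0.42,"dy":-0.332,"dz":0,"hand":-0.15},{"wx":0,"wy":0,"wz":0,"dx":-0.42,"dy":-0.332,"dz":0,"hand":-0.15},{"wx":0,"wy":0,"wz":0,"dx":-0.42,"dy":-0.332,"dz":0,"hand":-0.15},{"wx":0,"wy":0,"wz":0,"dx":-0.42,"dy":-0.332,"dz":0,"hand":-0.15},{"wx":0,"wy":0,"wz":0,"dx":-0.42,"dy":-0.332,"dz":0,"hand":-0.15},{"wx":0,"wy":0,"wz":0,"dx":-0.42,"dy":-0.332,"dz":0,"hand":-0.15},{"wx":0,"wy":0,"wz":0,"dx":-0.42,"dy":-0.332,"dz":0,"hand":-0.15},{"wx":0,"wy":0,"wz":0,"dx":-0.42,"dy":-0.332,"dz":0,"hand":-0.15},{"wx":0,"wy":0,"wz":0,"dx":-0.42,"dy":-0.332,"dz":0,"hand":-0.15},{"wx":0,"wy":0,"wz":0,"dx":-0.42,"dy":-0.332,"dz":0.04,"hand":-0.15},{"wx":0,"wy":0,"wz":0,"dx":-0.42,"dy":-0.332,"dz":0.08,"hand":-0.15},{"wx":0,"wy":0,"wz":0,"dx":-0.42,"dy":-0.332,"dz":0.09,"hand":-0.15},{"wx":0,"wy":0,"wz":0,"dx":-0.42,"dy":-0.332,"dz":0.09,"hand":-0.15}]'
python3 - <<'E'
from h import *
st()
p,_=grab('side'); p2,_=grab('top')
a=cv2.resize(p[110:290,180:360],(400,400)); b=cv2.resize(p2[225:345,200:320],(400,400))
cv2.imwrite('pics/near2.png',np.hstack([a,b])[:,:,::-1])
E
```

```text
time: 2.88
tool_pos: [0.4965, 0.1576, 0.1096]
tool_rot: [-0.004, 0.116, 0.993, -0.001]
contact_force: [-0.1, 0.0, 0.4]
gripper_width: 0.419
{'time': 2.8833, 'tool_pos': [0.4965, 0.1576, 0.1096], 'tool_rot': [-0.0042, 0.116, 0.9932, -0.0011], 'contact_force': [-0.1026, 0.0317, 0.4382], 'ft_torque': [0.0009, -0.0134, 0.0475], 'gripper_width': 0.4191, 'joint_pos': [0.1644, -0.1137, 1.9371, 0.0002, 1.3269, -1.1739]}
```

View pics/near2.png

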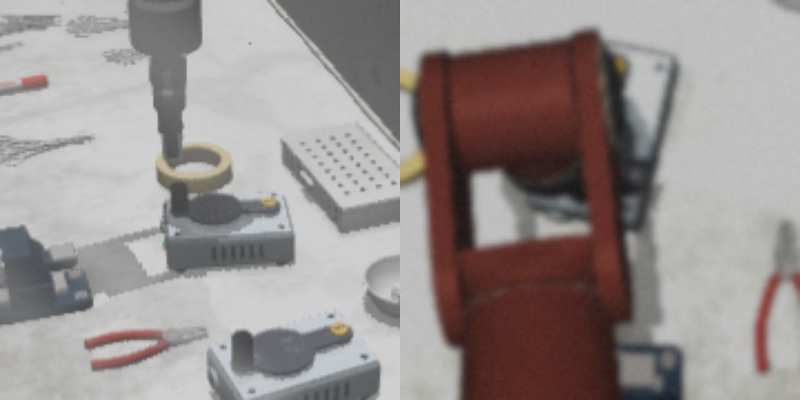

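The fingers sit just above the left knob, at crop px (172,160) against the knob at (178,190). I'll descend round it.

```bash
python3 -m pendant '[{"wx":0,"wy":0,"wz":0,"dx":0,"dy":0,"dz":0.015,"hand":-0.15},{"wx":0,"wy":0,"wz":0,"dx":0,"dy":0,"dz":0.025,"hand":-0.15},{"wx":0,"wy":0,"wz":0,"dx":0,"dy":0,"dz":0.035,"hand":-0.15},{"wx":0,"wy":0,"wz":0,"dx":0,"dy":0,"dz":0.042,"hand":-0.15},{"wx":0,"wy":0,"wz":0,"dx":0,"dy":0,"dz":0.042,"hand":-0.3},{"wx":0,"wy":0,"wz":0,"dx":0,"dy":0,"dz":0.042,"hand":-0.3}]'; python3 -c "from h import *;st()"
```

```text
time: 3.48
tool_pos: [0.4998, 0.158, 0.0717]
tool_rot: [-0.0, 0.116, 0.993, -0.0]
contact_force: [-0.6, 0.0, 0.6]
gripper_width: 0.35
{'time': 3.4833, 'tool_pos': [0.4998, 0.158, 0.0717], 'tool_rot': [-0.0003, 0.1161, 0.9932, -0.0001], 'contact_force': [-0.577, 0.0106, 0.5776], 'ft_torque': [0.0563, -0.0721, -0.0408], 'gripper_width': 0.3498, 'joint_pos': [0.1641, -0.0675, 1.962, 0.0, 1.2477, -1.1741]}
```

```bash
python3 -m pendant '[{"wx":0,"wy":0,"wz":0,"dx":0,"dy":0,"dz":0.006,"hand":-0.3},{"wx":0,"wy":0,"wz":0,"dx":0,"dy":0.004,"dz":0.006,"hand":-0.3},{"wx":0,"wy":0,"wz":0,"dx":0,"dy":0.008,"dz":0.006,"hand":-0.3},{"wx":0,"wy":0,"wz":0,"dx":0,"dy":0.012,"dz":0.006,"hand":-0.3},{"wx":0,"wy":0,"wz":0,"dx":0,"dy":0.016,"dz":0.006,"hand":-0.3},{"wx":0,"wy":0,"wz":0,"dx":0,"dy":0.02,"dz":0.006,"hand":-0.3}]'
python3 -m pendant '[{"wx":0,"wy":0,"wz":0,"dx":0,"dy":-0.006,"dz":0,"hand":-0.3},{"wx":0,"wy":0,"wz":0,"dx":0,"dy":-0.012,"dz":0,"hand":-0.3},{"wx":0,"wy":0,"wz":0,"dx":0,"dy":-0.018,"dz":0,"hand":-0.3},{"wx":0,"wy":0,"wz":0,"dx":0,"dy":-0.024,"dz":0,"hand":-0.3},{"wx":0,"wy":0,"wz":0,"dx":0,"dy":-0.03,"dz":0,"hand":-0.3},{"wx":0,"wy":0,"wz":0,"dx":0,"dy":-0.034,"dz":0,"hand":-0.3}]'
```

```text
time: 3.98
tool_pos: [0.5048, 0.178, 0.0661]
tool_rot: [0.0, 0.116, 0.993, 0.0]
contact_force: [0.5, 0.2, -0.3]
gripper_width: 0.352
time: 4.48
tool_pos: [0.4964, 0.1432, 0.0658]
tool_rot: [-0.0, 0.117, 0.993, -0.0]
contact_force: [-0.5, 0.3, 0.4]
gripper_width: 0.35
```

```bash
python3 -m pendant '[{"wx":0,"wy":0,"wz":0,"dx":0,"dy":-0.006,"dz":0,"hand":-0.3},{"wx":0,"wy":0,"wz":0,"dx":0,"dy":-0.01,"dz":0,"hand":-0.3}]'
python3 - <<'E'
from h import *
p,_=grab('side')
cv2.imwrite('pics/rock.png',cv2.resize(p[130:250,210:340],None,fx=5,fy=5,interpolation=cv2.INTER_CUBIC)[:,:,::-1])
st()
E
```

```text
time: 4.65
tool_pos: [0.4942, 0.1338, 0.0658]
tool_rot: [0.0, 0.116, 0.993, -0.0]
contact_force: [0.2, 0.3, -1.0]
gripper_width: 0.348
{'time': 4.7, 'tool_pos': [0.4941, 0.1334, 0.0657], 'tool_rot': [-0.0001, 0.1165, 0.9932, -0.0003], 'contact_force': [-0.0788, 0.0354, -0.3029], 'ft_torque': [0.0368, 0.0466, -0.007], 'gripper_width': 0.3484, 'joint_pos': [0.1185, -0.0906, 1.9945, -0.0005, 1.2379, -1.2186]}
```

View pics/rock.png

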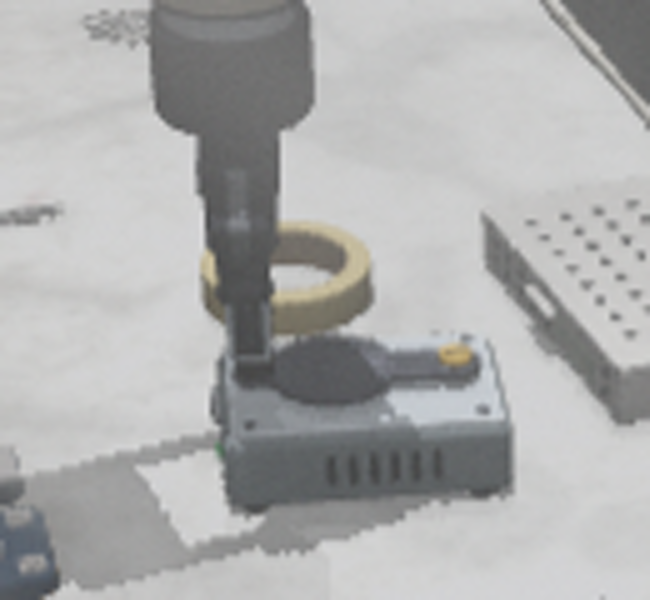

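The left cover followed the fingers both ways with about 0 N, and its disc is visibly shifted in the picture, so the left one is slack. I'll bring it back to shut, then lift.

```bash
python3 -m pendant '[{"wx":0,"wy":0,"wz":0,"dx":0,"dy":0.008,"dz":0,"hand":-0.3},{"wx":0,"wy":0,"wz":0,"dx":0,"dy":0.016,"dz":0,"hand":-0.3},{"wx":0,"wy":0,"wz":0,"dx":0,"dy":0.024,"dz":0,"hand":-0.3},{"wx":0,"wy":0,"wz":0,"dx":0,"dy":0.024,"dz":0,"hand":-0.15},{"wx":0,"wy":0,"wz":0,"dx":0,"dy":0.024,"dz":0,"hand":-0.1},{"wx":0,"wy":0,"wz":0,"dx":0,"dy":0.024,"dz":-0.03,"hand":-0.1},{"wx":0,"wy":0,"wz":0,"dx":0,"dy":0.024,"dz":-0.07,"hand":-0.1},{"wx":0,"wy":0,"wz":0,"dx":0,"dy":0.024,"dz":-0.07,"hand":-0.1}]'
python3 -c "
from h import *;st();shift([.4915,-.131,.136],[.4915,-.131,.1])"
```

```text
time: 5.37
tool_pos: [0.5046, 0.1589, 0.144]
tool_rot: [0.006, 0.116, 0.993, 0.002]
contact_force: [0.9, 0.6, 1.9]
gripper_width: 0.447
{'time': 5.3667, 'tool_pos': [0.5046, 0.1589, 0.144], 'tool_rot': [0.0062, 0.1159, 0.9932, 0.0017], 'contact_force': [0.8773, 0.5592, 1.9431], 'ft_torque': [0.0398, -0.0488, -0.023], 'gripper_width': 0.447, 'joint_pos': [0.1644, -0.1436, 1.9042, -0.0001, 1.3682, -1.1741]}
[0.4915, -0.131, 0.136] -> [-0.0539 -0.2852  0.0073]
[0.4915, -0.131, 0.1] -> [-0.0535 -0.2853  0.0433]
```

```bash
python3 -m pendant '[{"wx":0,"wy":0,"wz":-7,"dx":-0.008,"dy":-0.04,"dz":0,"hand":-0.1},{"wx":0,"wy":0,"wz":-14,"dx":-0.016,"dy":-0.08,"dz":0,"hand":-0.1},{"wx":0,"wy":0,"wz":-21,"dx":-0.025,"dy":-0.12,"dz":0,"hand":-0.1},{"wx":0,"wy":0,"wz":-21,"dx":-0.033,"dy":-0.16,"dz":0,"hand":-0.1},{"wx":0,"wy":0,"wz":-21,"dx":-0.041,"dy":-0.2,"dz":0,"hand":-0.1},{"wx":0,"wy":0,"wz":-21,"dx":-0.049,"dy":-0.24,"dz":0,"hand":-0.1},{"wx":0,"wy":0,"wz":-21,"dx":-0.058,"dy":-0.282,"dz":0,"hand":-0.1},{"wx":0,"wy":0,"wz":-21,"dx":-0.058,"dy":-0.282,"dz":0.02,"hand":-0.1},{"wx":0,"wy":0,"wz":-21,"dx":-0.058,"dy":-0.282,"dz":0.028,"hand":-0.1},{"wx":0,"wy":0,"wz":-21,"dx":-0.058,"dy":-0.282,"dz":0.028,"hand":-0.1},{"wx":0,"wy":0,"wz":-21,"dx":-0.058,"dy":-0.282,"dz":0.028,"hand":-0.1}]'
python3 - <<'E'
from h import *
st();shift([.4915,-.131,.066])
p,_=grab('side')
cv2.imwrite('pics/right.png',cv2.resize(p[160:310,220:370],None,fx=4,fy=4,interpolation=cv2.INTER_CUBIC)[:,:,::-1])
E
```

```text
time: 6.28
tool_pos: [0.4907, -0.1289, 0.107]
tool_rot: [-0.001, -0.067, 0.998, 0.001]
contact_force: [-0.3, 0.8, -0.2]
gripper_width: 0.453
{'time': 6.2833, 'tool_pos': [0.4907, -0.1289, 0.107], 'tool_rot': [-0.0009, -0.0671, 0.9977, 0.0006], 'contact_force': [-0.2612, 0.7662, -0.2084], 'ft_torque': [-0.023, 0.053, -0.0007], 'gripper_width': 0.4534, 'joint_pos': [-0.4038, -0.1504, 1.9747, 0.0004, 1.3194, -2.109]}
[0.4915, -0.131, 0.066] -> [-0.0006 -0.0023  0.041 ]
```

View pics/right.png

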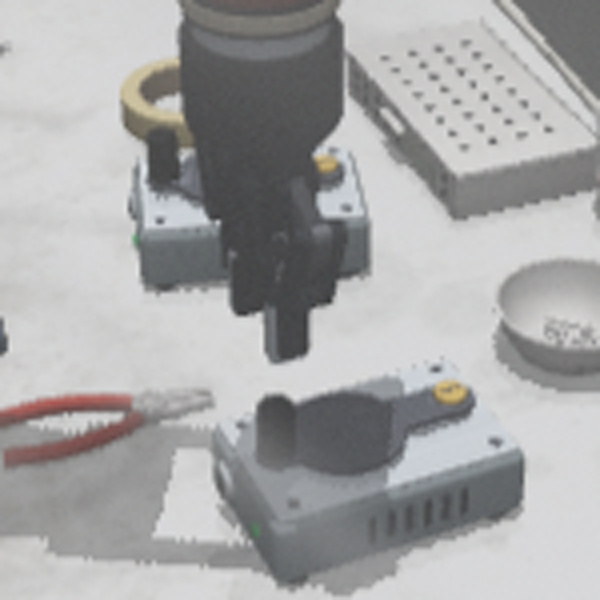

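The fingers are over the right knob (knob at crop px (275,400)). The near finger at (288,340) is the -y one, which fits its offset.

```bash
python3 -m pendant '[{"wx":0,"wy":0,"wz":0,"dx":0,"dy":-0.002,"dz":0.012,"hand":-0.1},{"wx":0,"wy":0,"wz":0,"dx":0,"dy":-0.002,"dz":0.02,"hand":-0.1},{"wx":0,"wy":0,"wz":0,"dx":0,"dy":-0.002,"dz":0.028,"hand":-0.1},{"wx":0,"wy":0,"wz":0,"dx":0,"dy":-0.002,"dz":0.036,"hand":-0.1},{"wx":0,"wy":0,"wz":0,"dx":0,"dy":-0.002,"dz":0.041,"hand":-0.3},{"wx":0,"wy":0,"wz":0,"dx":0,"dy":-0.002,"dz":0.041,"hand":-0.3},{"wx":0,"wy":0,"wz":0,"dx":0,"dy":-0.002,"dz":0.041,"hand":-0.3}]'
python3 -m pendant '[{"wx":0,"wy":0,"wz":0,"dx":0,"dy":0.004,"dz":0,"hand":-0.3},{"wx":0,"wy":0,"wz":0,"dx":0,"dy":0.008,"dz":0,"hand":-0.3},{"wx":0,"wy":0,"wz":0,"dx":0,"dy":0.012,"dz":0,"hand":-0.3},{"wx":0,"wy":0,"wz":0,"dx":0,"dy":0.016,"dz":0,"hand":-0.3}]'
```

```text
time: 6.92
tool_pos: [0.4912, -0.1316, 0.0663]
tool_rot: [-0.0, -0.067, 0.998, 0.0]
contact_force: [0.1, -1.5, 0.4]
gripper_width: 0.352
time: 7.25
tool_pos: [0.4896, -0.1156, 0.0672]
tool_rot: [0.0, -0.067, 0.998, -0.0]
contact_force: [0.7, 0.4, -0.4]
gripper_width: 0.352
```

```bash
python3 -m pendant '[{"wx":0,"wy":0,"wz":0,"dx":0,"dy":-0.006,"dz":0,"hand":-0.3},{"wx":0,"wy":0,"wz":0,"dx":0,"dy":-0.012,"dz":0,"hand":-0.3},{"wx":0,"wy":0,"wz":0,"dx":0,"dy":-0.018,"dz":0,"hand":-0.3},{"wx":0,"wy":0,"wz":0,"dx":0,"dy":-0.024,"dz":0,"hand":-0.3},{"wx":0,"wy":0,"wz":0,"dx":0,"dy":-0.028,"dz":0,"hand":-0.3}]'; python3 -c "from h import *;st()"
```

```text
time: 7.67
tool_pos: [0.4933, -0.1449, 0.0669]
tool_rot: [0.0, -0.066, 0.998, -0.0]
contact_force: [0.0, -0.2, 0.5]
gripper_width: 0.351
{'time': 7.6667, 'tool_pos': [0.4933, -0.1449, 0.0669], 'tool_rot': [0.0001, -0.0664, 0.9978, -0.0001], 'contact_force': [0.0095, -0.1525, 0.5426], 'ft_torque': [-0.0689, 0.0002, 0.0182], 'gripper_width': 0.3509, 'joint_pos': [-0.4304, -0.0866, 1.9888, -0.0002, 1.2392, -2.1339]}
```

Unexpectedly, there's almost no force here either. I'll push further and check whether this cover moves at all.

```bash
python3 -m pendant '[{"wx":0,"wy":0,"wz":0,"dx":0,"dy":-0.004,"dz":0,"hand":-0.3},{"wx":0,"wy":0,"wz":0,"dx":0,"dy":-0.008,"dz":0,"hand":-0.3}]'
python3 - <<'E'
from h import *
p,_=grab('side');q=cv2.imread('pics/side0.png')[:,:,::-1]
a=[cv2.resize(i[230:310,260:360],(400,320),interpolation=cv2.INTER_CUBIC) for i in(q,p)]
b=[cv2.resize(i[180:260,240:340],(400,320 -70),interpolation=cv2.INTER_CUBIC) for i in(q,p)]
cv2.imwrite('pics/cmp.png',np.vstack([np.hstack(a),np.hstack(b)])[:,:,::-1])
E
```

```text
time: 7.83
tool_pos: [0.4942, -0.1523, 0.0667]
tool_rot: [-0.0, -0.067, 0.998, 0.0]
contact_force: [-0.5, -0.3, 0.4]
gripper_width: 0.352
```

View pics/cmp.png

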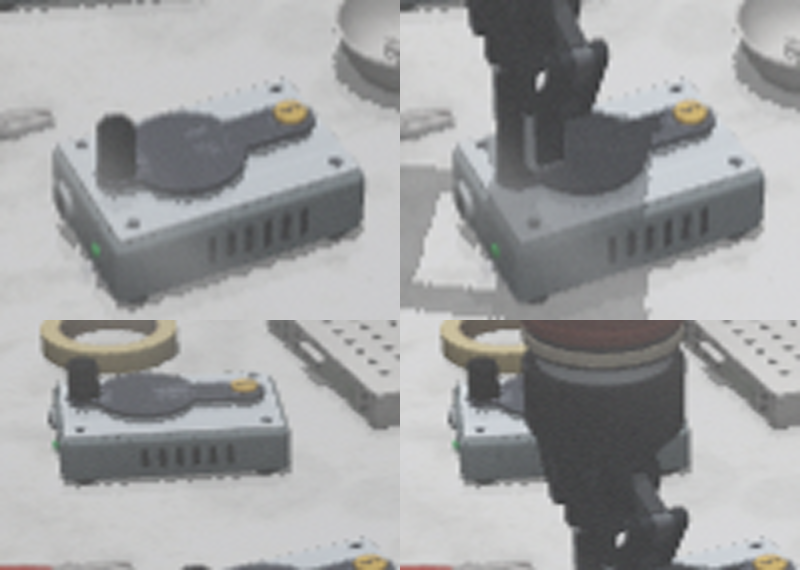

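```bash
python3 - <<'E'
from h import *
st()
p,d=grab('side');k,D,P=K('side')
# crop mapping: px=260+u/4, row=230+v/4
g=[]
for v in range(238,282,3):
    row=[]
    for u in range(280,306,3):
        z=d[v,u]
        w=world('side',u,v,depth=z) if z>0 else np.zeros(3)
        row.append('%4d,%4d,%3d'%tuple((w*1000).round()))
    print(v,' | '.join(row))
# project expected fingers
import numpy as np
s=sensors.state();tp=np.array(s['tool_pos'])
pts=np.array([tp,tp+[.0,.015,0],tp-[0,.015,0],[.4915,-.131,.091],[.4915,-.131,.059]])
Q=np.linalg.inv(P);print(cv2.projectPoints(pts,cv2.Rodrigues(Q[:3,:3])[0],Q[:3,3],k,D)[0].round(1).tolist())
E
```

```text
{'time': 7.8833, 'tool_pos': [0.4944, -0.1528, 0.0668], 'tool_rot': [0.0, -0.0665, 0.9978, -0.0002], 'contact_force': [-0.1431, -0.5487, 0.0498], 'ft_torque': [0.0603, -0.0092, -0.0472], 'gripper_width': 0.3544, 'joint_pos': [-0.4435, -0.0784, 1.9811, -0.0004, 1.2385, -2.1471]}
238  478,-121,145 |  479,-142,160 |  478,-168,177 |  482,-176,182 |  487,-179,183 |  489,-190,190 |  497,-183,183 |    0,   0,  0 |  502,-206,198
241  522,  57,  5 |  479,-140,150 |  478,-166,169 |  481,-178,177 |  488,-175,173 |  493,-177,173 |  502,-167,164 |  496,-206,192 |  501,-208,193
244  520,  48,  2 |  479,-140,143 |  486,-138,141 |  480,-180,171 |  488,-173,164 |  494,-174,164 |  489,-210,190 |  493,-216,193 |  498,-217,193
247  516,  37,  1 |  480,-134,131 |  485,-139,133 |  481,-179,163 |  487,-179,161 |  493,-178,159 |  489,-211,184 |  492,-218,188 |  498,-218,187
250  514,  27,  0 |  480,-135,124 |  485,-138,125 |  491,-140,125 |  486,-180,155 |  548,  14,  1 |  489,-212,178 |  493,-215,179 |  502,-207,171
253  511,  16, -1 |  480,-134,116 |  484,-141,120 |  492,-137,116 |  486,-181,149 |  487,-1
[... 759 characters left out ...]
,-178,105 |  527,-127, 59
271  478,-108, 48 |  485,-108, 46 |  484,-137, 69 |  491,-137, 68 |  486,-175, 99 |  491,-182,103 |  511,-134, 60 |  518,-135, 59 |  524,-137, 60
274  475,-119, 49 |  482,-121, 49 |  484,-135, 60 |  490,-139, 61 |  496,-140, 60 |  503,-140, 59 |  509,-141, 58 |  514,-145, 60 |  521,-147, 60
277  474,-124, 45 |  479,-129, 48 |  485,-133, 50 |  489,-143, 56 |  497,-136, 49 |  503,-139, 50 |  509,-140, 49 |  513,-150, 56 |  518,-155, 58
280  472,-131, 43 |  477,-137, 47 |  482,-143, 50 |  489,-141, 47 |  494,-147, 50 |  501,-147, 48 |  506,-150, 49 |  513,-150, 48 |  518,-153, 49
[[[292.8, 275.6]], [[290.7, 271.2]], [[294.9, 280.1]], [[288.4, 260.6]], [[288.7, 272.4]]]
```

Depth shows the near fingertip ending at z≈0.097–0.10 with the TCP reading 0.067. The knob top is at 0.091, so the fingers were passing above the knobs. That makes the left "feel" invalid too. I'll recentre, open a little, and descend in small steps.

```bash
python3 -m pendant '[{"wx":0,"wy":0,"wz":0,"dx":0,"dy":0.011,"dz":0,"hand":-0.1},{"wx":0,"wy":0,"wz":0,"dx":0,"dy":0.022,"dz":0,"hand":-0.1},{"wx":0,"wy":0,"wz":0,"dx":0,"dy":0.022,"dz":0,"hand":-0.1},{"wx":0,"wy":0,"wz":0,"dx":0,"dy":0.022,"dz":0.003,"hand":-0.1},{"wx":0,"wy":0,"wz":0,"dx":0,"dy":0.022,"dz":0.006,"hand":-0.1},{"wx":0,"wy":0,"wz":0,"dx":0,"dy":0.022,"dz":0.006,"hand":-0.1}]'
cat > tip.py <<'E'
from h import *
st()
p,d=grab('side');k,D,P=K('side')
vv,uu=np.mgrid[0:480,0:640]
s=cv2.undistortPoints(np.stack([uu,vv],-1).reshape(-1,1,2).astype(float),k,D).reshape(480,640,2)
W=np.dstack([s,np.ones((480,640))])*d[...,None]@P[:3,:3].T+P[:3,3]
t=np.array(sensors.state()['tool_pos'])
R=W-t
m=(d>0)&(abs(R[...,0])<.012)&(R[...,1]<-.02)&(R[...,1]>-.055)&(W[...,2]>.064)&(W[...,2]<.125)
print('near finger z (low):',np.sort(W[m][:,2])[:25].round(3), 'y',W[m][:,1].min().round(3),W[m][:,1].max().round(3))
E
python3 tip.py
```

```text
time: 8.43
tool_pos: [0.4908, -0.1295, 0.06]
tool_rot: [-0.001, -0.067, 0.998, 0.0]
contact_force: [-0.6, 0.6, -0.7]
gripper_width: 0.451
{'time': 8.4333, 'tool_pos': [0.4908, -0.1295, 0.06], 'tool_rot': [-0.0005, -0.067, 0.9977, 0.0002], 'contact_force': [-0.6464, 0.6425, -0.6531], 'ft_torque': [0.0062, 0.0123, 0.0116], 'gripper_width': 0.4507, 'joint_pos': [-0.4046, -0.0928, 2.0072, -0.0001, 1.2283, -2.1095]}
near finger z (low): [0.088 0.088 0.089 0.09  0.09  0.09  0.09  0.092 0.092 0.094 0.095 0.095
 0.096 0.097 0.097 0.097 0.097 0.097 0.097 0.098 0.098 0.098 0.099 0.099
 0.099] y -0.165 -0.15
```

```bash
python3 -m pendant '[{"wx":0,"wy":0,"wz":0,"dx":0,"dy":0,"dz":0.005,"hand":-0.1},{"wx":0,"wy":0,"wz":0,"dx":0,"dy":0,"dz":0.008,"hand":-0.1},{"wx":0,"wy":0,"wz":0,"dx":0,"dy":0,"dz":0.01,"hand":-0.1},{"wx":0,"wy":0,"wz":0,"dx":0,"dy":0,"dz":0.01,"hand":-0.1}]'; python3 tip.py
python3 -m pendant '[{"wx":0,"wy":0,"wz":0,"dx":0,"dy":0,"dz":0.003,"hand":-0.1},{"wx":0,"wy":0,"wz":0,"dx":0,"dy":0,"dz":0.006,"hand":-0.1},{"wx":0,"wy":0,"wz":0,"dx":0,"dy":0,"dz":0.006,"hand":-0.1}]'; python3 tip.py
```

```text
time: 8.82
tool_pos: [0.4908, -0.1298, 0.0499]
tool_rot: [-0.001, -0.067, 0.998, 0.0]
contact_force: [0.5, -0.1, 0.3]
gripper_width: 0.454
{'time': 8.8167, 'tool_pos': [0.4908, -0.1298, 0.0499], 'tool_rot': [-0.0007, -0.0667, 0.9978, 0.0003], 'contact_force': [0.5441, -0.0575, 0.3471], 'ft_torque': [0.02, 0.0133, -0.0194], 'gripper_width': 0.4536, 'joint_pos': [-0.4052, -0.0786, 2.0126, -0.0, 1.209, -2.1095]}
near finger z (low): [0.079 0.079 0.079 0.08  0.08  0.082 0.082 0.083 0.084 0.086 0.086 0.086
 0.086 0.087 0.087 0.087 0.087 0.088 0.088 0.088 0.089 0.089 0.089 0.089
 0.09 ] y -0.174 -0.152
time: 9.12
tool_pos: [0.4909, -0.1297, 0.0441]
tool_rot: [-0.0, -0.067, 0.998, 0.0]
contact_force: [-0.2, -0.5, 0.3]
gripper_width: 0.45
{'time': 9.1167, 'tool_pos': [0.4909, -0.1297, 0.0441], 'tool_rot': [-0.0005, -0.0668, 0.9978, 0.0002], 'contact_force': [-0.2082, -0.5141, 0.2893], 'ft_torque': [-0.0268, -0.0605, 0.0186], 'gripper_width': 0.4497, 'joint_pos': [-0.405, -0.0704, 2.0158, -0.0, 1.1972, -2.1094]}
near finger z (low): [0.074 0.075 0.075 0.075 0.076 0.076 0.076 0.077 0.078 0.078 0.078 0.079
 0.079 0.08  0.081 0.081 0.081 0.081 0.082 0.082 0.082 0.082 0.083 0.083
 0.083] y -0.183 -0.15
```

The tips are now at ~0.073, about 18 mm of overlap with the knob. Now I'll rock it properly.

```bash
python3 -m pendant '[{"wx":0,"wy":0,"wz":0,"dx":0,"dy":0,"dz":0.002,"hand":-0.3},{"wx":0,"wy":0,"wz":0,"dx":0,"dy":0,"dz":0.002,"hand":-0.3},{"wx":0,"wy":0,"wz":0,"dx":0,"dy":0.004,"dz":0.002,"hand":-0.3},{"wx":0,"wy":0,"wz":0,"dx":0,"dy":0.008,"dz":0.002,"hand":-0.3},{"wx":0,"wy":0,"wz":0,"dx":0,"dy":0.012,"dz":0.002,"hand":-0.3}]'
python3 -m pendant '[{"wx":0,"wy":0,"wz":0,"dx":0,"dy":0.004,"dz":0,"hand":-0.3}]'
python3 -m pendant '[{"wx":0,"wy":0,"wz":0,"dx":0,"dy":-0.006,"dz":0,"hand":-0.3},{"wx":0,"wy":0,"wz":0,"dx":0,"dy":-0.012,"dz":0,"hand":-0.3},{"wx":0,"wy":0,"wz":0,"dx":0,"dy":-0.018,"dz":0,"hand":-0.3},{"wx":0,"wy":0,"wz":0,"dx":0,"dy":-0.024,"dz":0,"hand":-0.3}]'
python3 -m pendant '[{"wx":0,"wy":0,"wz":0,"dx":0,"dy":-0.004,"dz":0,"hand":-0.3}]'
```

```text
time: 9.58
tool_pos: [0.4896, -0.1176, 0.0429]
tool_rot: [0.0, -0.067, 0.998, -0.0]
contact_force: [0.2, -0.1, 0.2]
gripper_width: 0.349
time: 9.67
tool_pos: [0.4891, -0.1135, 0.0429]
tool_rot: [0.0, -0.067, 0.998, -0.0]
contact_force: [0.0, -0.1, -0.3]
gripper_width: 0.353
time: 10.0
tool_pos: [0.4925, -0.1386, 0.0429]
tool_rot: [0.0, -0.067, 0.998, -0.0]
contact_force: [-0.6, 0.6, 0.9]
gripper_width: 0.352
time: 10.08
tool_pos: [0.4931, -0.1429, 0.0429]
tool_rot: [0.0, -0.066, 0.998, -0.0]
contact_force: [-0.6, 0.1, 0.9]
gripper_width: 0.351
```

```bash
python3 -m pendant '[{"wx":0,"wy":0,"wz":0,"dx":0,"dy":-0.005,"dz":0,"hand":-0.3},{"wx":0,"wy":0,"wz":0,"dx":0,"dy":-0.01,"dz":0,"hand":-0.3}]'
python3 - <<'E'
from h import *
p,_=grab('side');q=cv2.imread('pics/side0.png')[:,:,::-1]
a=[cv2.resize(i[230:310,260:360],(400,320),interpolation=cv2.INTER_CUBIC) for i in(q,p)]
cv2.imwrite('pics/cmp2.png',np.hstack(a)[:,:,::-1])
E
```

```text
time: 10.25
tool_pos: [0.4944, -0.1523, 0.0428]
tool_rot: [0.0, -0.067, 0.998, 0.0]
contact_force: [0.4, 0.5, -0.0]
gripper_width: 0.35
```

View pics/cmp2.png

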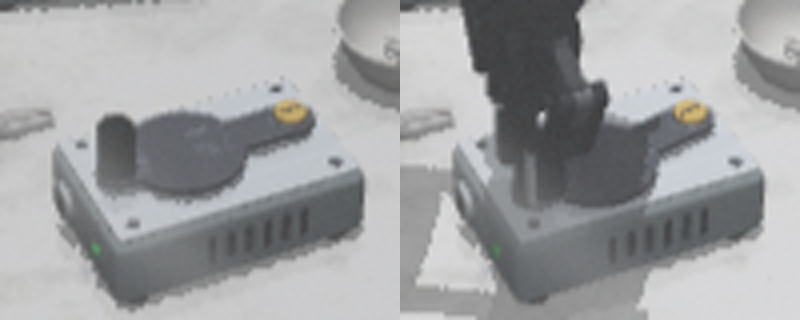

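With the tips properly round it, the right disc moved about 10 mm (bottom edge 193→207 px) at about 0 N, so the right cover is slack. I'll return it to shut, lift, and go to the left one.

```bash
python3 -m pendant '[{"wx":0,"wy":0,"wz":0,"dx":0,"dy":0.008,"dz":0,"hand":-0.3},{"wx":0,"wy":0,"wz":0,"dx":0,"dy":0.016,"dz":0,"hand":-0.3},{"wx":0,"wy":0,"wz":0,"dx":0,"dy":0.022,"dz":0,"hand":-0.2},{"wx":0,"wy":0,"wz":0,"dx":0,"dy":0.022,"dz":0,"hand":-0.1},{"wx":0,"wy":0,"wz":0,"dx":0,"dy":0.022,"dz":0,"hand":-0.1},{"wx":0,"wy":0,"wz":0,"dx":0,"dy":0.022,"dz":-0.03,"hand":-0.1},{"wx":0,"wy":0,"wz":0,"dx":0,"dy":0.022,"dz":-0.07,"hand":-0.1},{"wx":0,"wy":0,"wz":0,"dx":0,"dy":0.022,"dz":-0.08,"hand":-0.1},{"wx":0,"wy":0,"wz":7,"dx":-0.006,"dy":0.062,"dz":-0.08,"hand":-0.1},{"wx":0,"wy":0,"wz":14,"dx":-0.012,"dy":0.102,"dz":-0.08,"hand":-0.1},{"wx":0,"wy":0,"wz":21,"dx":-0.018,"dy":0.142,"dz":-0.08,"hand":-0.1},{"wx":0,"wy":0,"wz":21,"dx":-0.025,"dy":0.182,"dz":-0.08,"hand":-0.1},{"wx":0,"wy":0,"wz":21,"dx":-0.032,"dy":0.222,"dz":-0.08,"hand":-0.1},{"wx":0,"wy":0,"wz":21,"dx":-0.04,"dy":0.262,"dz":-0.08,"hand":-0.1},{"wx":0,"wy":0,"wz":21,"dx":-0.047,"dy":0.307,"dz":-0.08,"hand":-0.1},{"wx":0,"wy":0,"wz":21,"dx":-0.047,"dy":0.307,"dz":-0.08,"hand":-0.1},{"wx":0,"wy":0,"wz":21,"dx":-0.047,"dy":0.307,"dz":-0.08,"hand":-0.1}]'
python3 - <<'E'
from h import *
st();shift([.5,.158,.042])
p,d=grab('side');k,D,P=K('side')
vv,uu=np.mgrid[0:480,0:640]
s=cv2.undistortPoints(np.stack([uu,vv],-1).reshape(-1,1,2).astype(float),k,D).reshape(480,640,2)
W=np.dstack([s,np.ones((480,640))])*d[...,None]@P[:3,:3].T+P[:3,3]
for y0,y1 in((.05,.25),(-.24,-.03)):
    m=(d>0)&(W[...,0]>.46)&(W[...,0]<.53)&(W[...,1]>y0)&(W[...,1]<y1)&(W[...,2]>.068)&(W[...,2]<.096)
    print('knob',m.sum(),W[m].mean(0).round(4),W[m].min(0).round(3),W[m].max(0).round(3))
E
```

```text
time: 11.72
tool_pos: [0.4997, 0.1615, 0.1229]
tool_rot: [0.0, 0.114, 0.994, 0.0]
contact_force: [0.1, -0.3, -0.2]
gripper_width: 0.45
{'time': 11.7167, 'tool_pos': [0.4997, 0.1615, 0.1229], 'tool_rot': [0.0002, 0.1137, 0.9935, 0.0002], 'contact_force': [0.0628, -0.2533, -0.1735], 'ft_torque': [0.0583, 0.0313, 0.0085], 'gripper_width': 0.4502, 'joint_pos': [0.1707, -0.1239, 1.9229, 0.0003, 1.3421, -1.1722]}
[0.5, 0.158, 0.042] -> [-0.0011 -0.0034  0.0809]
knob 78 [0.4992 0.1552 0.0815] [0.49  0.148 0.068] [0.51  0.167 0.093]
knob 117 [ 0.4913 -0.1397  0.0834] [ 0.483 -0.146  0.068] [ 0.502 -0.129  0.093]
```

```bash
python3 -m pendant '[{"wx":0,"wy":0,"wz":0,"dx":0,"dy":-0.003,"dz":0.02,"hand":-0.1},{"wx":0,"wy":0,"wz":0,"dx":0,"dy":-0.003,"dz":0.035,"hand":-0.1},{"wx":0,"wy":0,"wz":0,"dx":0,"dy":-0.003,"dz":0.045,"hand":-0.1},{"wx":0,"wy":0,"wz":0,"dx":0,"dy":-0.003,"dz":0.055,"hand":-0.1},{"wx":0,"wy":0,"wz":0,"dx":0,"dy":-0.003,"dz":0.065,"hand":-0.1},{"wx":0,"wy":0,"wz":0,"dx":0,"dy":-0.003,"dz":0.075,"hand":-0.1},{"wx":0,"wy":0,"wz":0,"dx":0,"dy":-0.003,"dz":0.081,"hand":-0.2},{"wx":0,"wy":0,"wz":0,"dx":0,"dy":-0.003,"dz":0.081,"hand":-0.3},{"wx":0,"wy":0,"wz":0,"dx":0,"dy":-0.003,"dz":0.081,"hand":-0.3}]'
python3 -m pendant '[{"wx":0,"wy":0,"wz":0,"dx":0,"dy":0.004,"dz":0,"hand":-0.3},{"wx":0,"wy":0,"wz":0,"dx":0,"dy":0.008,"dz":0,"hand":-0.3},{"wx":0,"wy":0,"wz":0,"dx":0,"dy":0.011,"dz":0,"hand":-0.3}]'
python3 -m pendant '[{"wx":0,"wy":0,"wz":0,"dx":0,"dy":0.003,"dz":0,"hand":-0.3}]'
python3 -m pendant '[{"wx":0,"wy":0,"wz":0,"dx":0,"dy":-0.006,"dz":0,"hand":-0.3},{"wx":0,"wy":0,"wz":0,"dx":0,"dy":-0.012,"dz":0,"hand":-0.3},{"wx":0,"wy":0,"wz":0,"dx":0,"dy":-0.018,"dz":0,"hand":-0.3},{"wx":0,"wy":0,"wz":0,"dx":0,"dy":-0.022,"dz":0,"hand":-0.3}]'
python3 -m pendant '[{"wx":0,"wy":0,"wz":0,"dx":0,"dy":-0.003,"dz":0,"hand":-0.3}]'
```

```text
time: 12.52
tool_pos: [0.4991, 0.1561, 0.0416]
tool_rot: [-0.0, 0.116, 0.993, 0.0]
contact_force: [-0.4, 0.5, -0.3]
gripper_width: 0.35
time: 12.77
tool_pos: [0.5021, 0.1664, 0.0425]
tool_rot: [0.0, 0.116, 0.993, -0.001]
contact_force: [-1.0, -6.8, 2.9]
gripper_width: 0.347
time: 12.85
tool_pos: [0.5024, 0.1688, 0.0424]
tool_rot: [-0.0, 0.116, 0.993, -0.002]
contact_force: [-3.5, -6.2, 4.6]
gripper_width: 0.35
time: 13.18
tool_pos: [0.4973, 0.1491, 0.0421]
tool_rot: [0.0, 0.116, 0.993, 0.002]
contact_force: [-0.2, 7.2, 0.8]
gripper_width: 0.352
time: 13.27
tool_pos: [0.4966, 0.1462, 0.0421]
tool_rot: [0.0, 0.117, 0.993, 0.002]
contact_force: [-0.5, 6.0, -0.0]
gripper_width: 0.347
```

The left cover takes 6–7 N both ways, so it is the firm one. Next I'll work out the arc rows, trying the -y side first since the cover is already moving that way.

```bash
cat > arc.py <<'E'
import sys
from h import *
P=np.array([.603,.138,0]);s=sensors.state();q=s['tool_rot'];R=Ro.from_quat([q[1],q[2],q[3],q[0]]);tp=np.array(s['tool_pos'])
a0=np.degrees(np.arctan2(*(R.as_matrix()[:2,0][::-1])))
v=tp-P;print('tcp angle',np.degrees(np.arctan2(v[1],v[0]))%360,'r',np.hypot(*v[:2]),'tool',a0%360)
for th in np.arange(*map(float,sys.argv[1:4])):
    t=np.radians(th);g=P+.105*np.array([np.cos(t),np.sin(t),0]);g[2]=.042
    dw=(th-a0+180)%360-180
    print(th,'wz',round(-dw,1),R.inv().apply(g-tp).round(4))
E
python3 arc.py 177 200 3
```

```text
tcp angle 175.57548847381406 r 0.10672672661312382 tool 166.61657959899082
177.0 wz -10.4 [-0.0021 -0.0023  0.0001]
180.0 wz -13.4 [-0.0033 -0.0077  0.0001]
183.0 wz -16.4 [-0.0047 -0.013   0.0001]
186.0 wz -19.4 [-0.0064 -0.0182  0.0001]
189.0 wz -22.4 [-0.0083 -0.0234  0.    ]
192.0 wz -25.4 [-0.0106 -0.0284  0.    ]
195.0 wz -28.4 [-0.013  -0.0333 -0.    ]
198.0 wz -31.4 [-0.0158 -0.0381 -0.    ]
```

```bash
python3 -m pendant '[{"wx":0,"wy":0,"wz":-3,"dx":-0.002,"dy":-0.002,"dz":0,"hand":-0.3},{"wx":0,"wy":0,"wz":-7,"dx":-0.003,"dy":-0.008,"dz":0,"hand":-0.3},{"wx":0,"wy":0,"wz":-11,"dx":-0.005,"dy":-0.013,"dz":0,"hand":-0.3},{"wx":0,"wy":0,"wz":-15,"dx":-0.006,"dy":-0.018,"dz":0,"hand":-0.3},{"wx":0,"wy":0,"wz":-19,"dx":-0.008,"dy":-0.023,"dz":0,"hand":-0.3}]'
python3 -m pendant '[{"wx":0,"wy":0,"wz":-3,"dx":-0.001,"dy":-0.005,"dz":0,"hand":-0.3}]'; python3 arc.py 189 215 3
```

```text
time: 13.68
tool_pos: [0.4998, 0.122, 0.0421]
tool_rot: [0.001, -0.051, 0.999, 0.002]
contact_force: [3.4, 5.9, -2.0]
gripper_width: 0.351
time: 13.77
tool_pos: [0.5008, 0.1177, 0.0421]
tool_rot: [0.001, -0.076, 0.997, 0.003]
contact_force: [-0.7, 14.0, 0.6]
gripper_width: 0.348
tcp angle 191.21330147164142 r 0.10422713836638332 tool 188.7692570214684
189.0 wz -0.2 [0.0009 0.004  0.0001]
192.0 wz -3.2 [ 0.0007 -0.0015  0.0001]
195.0 wz -6.2 [ 0.0002 -0.007   0.    ]
198.0 wz -9.2 [-0.0005 -0.0124 -0.    ]
201.0 wz -12.2 [-0.0015 -0.0178 -0.    ]
204.0 wz -15.2 [-0.0028 -0.0231 -0.0001]
207.0 wz -18.2 [-0.0044 -0.0284 -0.0001]
210.0 wz -21.2 [-0.0063 -0.0336 -0.0001]
213.0 wz -24.2 [-0.0084 -0.0386 -0.0001]
```

```bash
python3 -m pendant '[{"wx":0,"wy":0,"wz":0,"dx":0,"dy":-0.003,"dz":0,"hand":-0.3}]'; python3 arc.py 186 94 -6
```

```text
time: 13.85
tool_pos: [0.5008, 0.1168, 0.042]
tool_rot: [0.0, -0.075, 0.997, 0.005]
contact_force: [-1.4, 21.2, 0.2]
gripper_width: 0.35
tcp angle 191.72206786575595 r 0.10442158052219286 tool 188.61957664074404
186.0 wz 2.6 [0.0006 0.0104 0.0001]
180.0 wz 8.6 [-0.0005  0.0214  0.0002]
174.0 wz 14.6 [-0.0027  0.0322  0.0003]
168.0 wz 20.6 [-0.006   0.0426  0.0005]
162.0 wz 26.6 [-0.0104  0.0527  0.0006]
156.0 wz 32.6 [-0.0158  0.0622  0.0007]
150.0 wz 38.6 [-0.0222  0.0712  0.0008]
144.0 wz 44.6 [-0.0295  0.0794  0.0009]
138.0 wz 50.6 [-0.0376  0.0868  0.001 ]
132.0 wz 56.6 [-0.0465  0.0933  0.0011]
126.0 wz 62.6 [-0.056   0.0989  0.0011]
120.0 wz 68.6 [-0.066   0.1034  0.0012]
114.0 wz 74.6 [-0.0764  0.1069  0.0012]
108.0 wz 80.6 [-0.0872  0.1092  0.0013]
102.0 wz 86.6 [-0.0981  0.1105  0.0013]
96.0 wz 92.6 [-0.1091  0.1105  0.0013]
```

The -y side is blocked: 21 N and no further motion at about 0.35 rad. I'll swing it the other way along the arc.

```bash
python3 -m pendant '[{"wx":0,"wy":0,"wz":3,"dx":0.001,"dy":0.01,"dz":0,"hand":-0.3},{"wx":0,"wy":0,"wz":9,"dx":0,"dy":0.021,"dz":0,"hand":-0.3},{"wx":0,"wy":0,"wz":15,"dx":-0.003,"dy":0.032,"dz":0,"hand":-0.3},{"wx":0,"wy":0,"wz":21,"dx":-0.006,"dy":0.043,"dz":0,"hand":-0.3},{"wx":0,"wy":0,"wz":27,"dx":-0.01,"dy":0.053,"dz":0,"hand":-0.3},{"wx":0,"wy":0,"wz":33,"dx":-0.016,"dy":0.062,"dz":0,"hand":-0.3},{"wx":0,"wy":0,"wz":39,"dx":-0.022,"dy":0.071,"dz":0,"hand":-0.3},{"wx":0,"wy":0,"wz":45,"dx":-0.03,"dy":0.079,"dz":0,"hand":-0.3}]'
python3 arc.py 144 78 -6
```

```text
time: 14.52
tool_pos: [0.5156, 0.1945, 0.0406]
tool_rot: [-0.003, 0.314, 0.949, -0.003]
contact_force: [-7.4, -3.3, 3.1]
gripper_width: 0.348
tcp angle 147.09934709058066 r 0.10403867983728368 tool 143.34791796015065
144.0 wz -0.7 [ 0.0012  0.0056 -0.0014]
138.0 wz 5.3 [ 0.0007  0.0166 -0.0015]
132.0 wz 11.3 [-0.0009  0.0275 -0.0016]
126.0 wz 17.3 [-0.0036  0.0381 -0.0017]
120.0 wz 23.3 [-0.0074  0.0484 -0.0018]
114.0 wz 29.3 [-0.0123  0.0583 -0.0019]
108.0 wz 35.3 [-0.0182  0.0675 -0.002 ]
102.0 wz 41.3 [-0.025   0.0762 -0.0021]
96.0 wz 47.3 [-0.0327  0.084  -0.0021]
90.0 wz 53.3 [-0.0411  0.091  -0.0022]
84.0 wz 59.3 [-0.0503  0.0971 -0.0023]
```

```bash
python3 -m pendant '[{"wx":0,"wy":0,"wz":5,"dx":0,"dy":0.012,"dz":0,"hand":-0.3},{"wx":0,"wy":0,"wz":11,"dx":-0.001,"dy":0.023,"dz":0,"hand":-0.3},{"wx":0,"wy":0,"wz":17,"dx":-0.004,"dy":0.034,"dz":0,"hand":-0.3},{"wx":0,"wy":0,"wz":23,"dx":-0.008,"dy":0.044,"dz":0,"hand":-0.3},{"wx":0,"wy":0,"wz":29,"dx":-0.013,"dy":0.054,"dz":0,"hand":-0.3},{"wx":0,"wy":0,"wz":35,"dx":-0.019,"dy":0.063,"dz":0,"hand":-0.3},{"wx":0,"wy":0,"wz":41,"dx":-0.026,"dy":0.071,"dz":0,"hand":-0.3},{"wx":0,"wy":0,"wz":41,"dx":-0.026,"dy":0.071,"dz":0,"hand":-0.3}]'
python3 arc.py 102 66 -3
```

```text
time: 15.18
tool_pos: [0.5801, 0.2379, 0.0403]
tool_rot: [-0.002, 0.626, 0.78, -0.001]
contact_force: [-2.7, 1.3, -0.3]
gripper_width: 0.347
tcp angle 102.88027986276484 r 0.10250826541429701 tool 102.44893610078435
102.0 wz 0.4 [ 0.0025  0.0016 -0.0017]
99.0 wz 3.4 [ 0.0023  0.0071 -0.0017]
96.0 wz 6.4 [ 0.0018  0.0126 -0.0018]
93.0 wz 9.4 [ 0.0011  0.018  -0.0018]
90.0 wz 12.4 [ 0.      0.0234 -0.0018]
87.0 wz 15.4 [-0.0013  0.0287 -0.0019]
84.0 wz 18.4 [-0.0029  0.034  -0.0019]
81.0 wz 21.4 [-0.0048  0.0392 -0.0019]
78.0 wz 24.4 [-0.0069  0.0442 -0.002 ]
75.0 wz 27.4 [-0.0093  0.0492 -0.002 ]
72.0 wz 30.4 [-0.012  0.054 -0.002]
69.0 wz 33.4 [-0.0149  0.0586 -0.0021]
```

```bash
python3 -m pendant '[{"wx":0,"wy":0,"wz":3,"dx":0.002,"dy":0.007,"dz":0,"hand":-0.3},{"wx":0,"wy":0,"wz":6,"dx":0.002,"dy":0.012,"dz":0,"hand":-0.3},{"wx":0,"wy":0,"wz":9,"dx":0.001,"dy":0.018,"dz":0,"hand":-0.3},{"wx":0,"wy":0,"wz":12,"dx":0,"dy":0.023,"dz":0,"hand":-0.3},{"wx":0,"wy":0,"wz":15,"dx":-0.001,"dy":0.029,"dz":0,"hand":-0.3},{"wx":0,"wy":0,"wz":18,"dx":-0.003,"dy":0.034,"dz":0,"hand":-0.3}]'
python3 -m pendant '[{"wx":0,"wy":0,"wz":3,"dx":-0.001,"dy":0.005,"dz":0,"hand":-0.3}]'
python3 arc.py 84 66 -3
```

```text
time: 15.68
tool_pos: [0.6128, 0.2408, 0.0401]
tool_rot: [-0.002, 0.74, 0.672, -0.003]
contact_force: [-6.9, -0.7, 1.1]
gripper_width: 0.35
time: 15.77
tool_pos: [0.6176, 0.2401, 0.0402]
tool_rot: [-0.002, 0.758, 0.653, -0.003]
contact_force: [-7.4, 2.0, 0.7]
gripper_width: 0.35
tcp angle 81.87295437734527 r 0.10315666741975482 tool 81.5011626770232
84.0 wz -2.5 [ 0.0017 -0.0039 -0.0018]
81.0 wz 0.5 [ 0.0018  0.0016 -0.0019]
78.0 wz 3.5 [ 0.0016  0.0071 -0.0019]
75.0 wz 6.5 [ 0.0012  0.0125 -0.0019]
72.0 wz 9.5 [ 0.0004  0.018  -0.002 ]
69.0 wz 12.5 [-0.0006  0.0234 -0.002 ]
```

Still about 7 N of drag, so it's not at the stop yet. I'll go on in small steps.

```bash
python3 -m pendant '[{"wx":0,"wy":0,"wz":1,"dx":0,"dy":0.003,"dz":0,"hand":-0.3}]'
python3 -m pendant '[{"wx":0,"wy":0,"wz":1,"dx":0,"dy":0.003,"dz":0,"hand":-0.3}]'
python3 -m pendant '[{"wx":0,"wy":0,"wz":1,"dx":0,"dy":0.003,"dz":0,"hand":-0.3}]'
```

```text
time: 15.85
tool_pos: [0.6205, 0.2399, 0.0401]
tool_rot: [-0.003, 0.763, 0.646, -0.003]
contact_force: [-11.5, 2.3, 1.0]
gripper_width: 0.349
time: 15.93
tool_pos: [0.6205, 0.2397, 0.0397]
tool_rot: [-0.005, 0.768, 0.64, -0.006]
contact_force: [-21.3, 2.3, 9.1]
gripper_width: 0.346
time: 16.02
tool_pos: [0.6205, 0.2394, 0.0395]
tool_rot: [-0.007, 0.774, 0.634, -0.009]
contact_force: [-30.9, 1.9, 15.0]
gripper_width: 0.351
```

Hard stop: the force climbs to 31 N with no motion. I'll back off to centre, open, and lift clear.

```bash
python3 -m pendant '[{"wx":0,"wy":0,"wz":0,"dx":0,"dy":-0.005,"dz":0,"hand":-0.3},{"wx":0,"wy":0,"wz":0,"dx":0,"dy":-0.01,"dz":0,"hand":-0.2},{"wx":0,"wy":0,"wz":0,"dx":0,"dy":-0.01,"dz":0,"hand":0},{"wx":0,"wy":0,"wz":0,"dx":0,"dy":-0.01,"dz":0,"hand":0},{"wx":0,"wy":0,"wz":0,"dx":0,"dy":-0.01,"dz":0,"hand":0}]'
python3 -m pendant '[{"wx":0,"wy":0,"wz":0,"dx":0,"dy":0,"dz":-0.02,"hand":0},{"wx":0,"wy":0,"wz":0,"dx":0,"dy":0,"dz":-0.05,"hand":0},{"wx":0,"wy":0,"wz":0,"dx":0,"dy":0,"dz":-0.09,"hand":0},{"wx":0,"wy":0,"wz":0,"dx":0,"dy":0,"dz":-0.12,"hand":0},{"wx":0,"wy":0,"wz":0,"dx":0,"dy":0,"dz":-0.12,"hand":0}]'
python3 -c "from h import *;st();shift([.40,.02,.2],[.36,.02,.2])"
```

```text
time: 16.43
tool_pos: [0.6203, 0.2409, 0.0422]
tool_rot: [0.0, 0.774, 0.634, 0.001]
contact_force: [0.8, 0.7, -0.1]
gripper_width: 0.499
time: 16.85
tool_pos: [0.6248, 0.2422, 0.1719]
tool_rot: [0.003, 0.774, 0.634, 0.007]
contact_force: [0.3, 0.3, 1.7]
gripper_width: 0.497
{'time': 16.85, 'tool_pos': [0.6248, 0.2422, 0.1719], 'tool_rot': [0.0033, 0.7736, 0.6337, 0.0071], 'contact_force': [0.3234, 0.2699, 1.6818], 'ft_torque': [-0.0077, -0.0028, -0.0409], 'gripper_width': 0.4966, 'joint_pos': [0.2589, 0.1662, 1.5441, -0.0001, 1.4156, 0.457]}
[0.4, 0.02, 0.2] -> [-0.2619 -0.1763 -0.0323]
[0.36, 0.02, 0.2] -> [-0.2698 -0.2155 -0.0329]
```

```bash
python3 -m pendant '[{"wx":0,"wy":0,"wz":0,"dx":-0.03,"dy":-0.023,"dz":-0.03,"hand":0},{"wx":0,"wy":0,"wz":0,"dx":-0.06,"dy":-0.046,"dz":-0.03,"hand":0},{"wx":0,"wy":0,"wz":0,"dx":-0.09,"dy":-0.069,"dz":-0.03,"hand":0},{"wx":0,"wy":0,"wz":0,"dx":-0.12,"dy":-0.092,"dz":-0.03,"hand":0},{"wx":0,"wy":0,"wz":0,"dx":-0.15,"dy":-0.115,"dz":-0.03,"hand":0},{"wx":0,"wy":0,"wz":0,"dx":-0.18,"dy":-0.138,"dz":-0.03,"hand":0},{"wx":0,"wy":0,"wz":0,"dx":-0.21,"dy":-0.16,"dz":-0.03,"hand":0},{"wx":0,"wy":0,"wz":0,"dx":-0.24,"dy":-0.18,"dz":-0.03,"hand":0},{"wx":0,"wy":0,"wz":0,"dx":-0.265,"dy":-0.195,"dz":-0.03,"hand":0},{"wx":0,"wy":0,"wz":0,"dx":-0.265,"dy":-0.195,"dz":-0.03,"hand":0},{"wx":0,"wy":0,"wz":0,"dx":-0.265,"dy":-0.195,"dz":-0.03,"hand":0}]'
python3 - <<'E'
from h import *
p,_=grab('side');p2,_=grab('top')
a=cv2.resize(p[160:310,200:370],(400,353)); b=cv2.resize(p2[195:345,170:400],(400,261))
b=np.vstack([b,np.zeros((92,400,3),np.uint8)])
cv2.imwrite('pics/end.png',np.hstack([a,b])[:,:,::-1])
for n in('bowl','pliers','tape','oilcan','a_knob'):
    for c in('top','side'): print(n,c,[(np.round(x['position'],3).tolist(),round(x['score'],2)) for x in finder.look_for(c,n)][:2])
E
```

```text
time: 17.77
tool_pos: [0.3764, 0.0188, 0.1923]
tool_rot: [0.001, 0.774, 0.633, 0.001]
contact_force: [-0.1, -0.1, 0.2]
gripper_width: 0.498
bowl top [([0.72, -0.021, 0.008], 0.94)]
bowl side [([0.716, -0.001, 0.018], 0.58)]
pliers top [([0.54, -0.122, 0.051], 0.7)]
pliers side [([0.414, -0.007, 0.006], 0.64)]
tape top [([0.557, 0.333, 0.019], 0.61)]
tape side [([0.557, 0.317, 0.022], 0.61)]
oilcan top [([0.426, -0.417, 0.03], 0.8)]
oilcan side [([0.435, -0.431, 0.029], 0.98)]
a_knob top [([0.612, 0.198, 0.058], 0.63)]
a_knob side [([0.608, 0.202, 0.059], 0.71), ([0.566, 0.124, 0.05], 0.6)]
```

View pics/end.png

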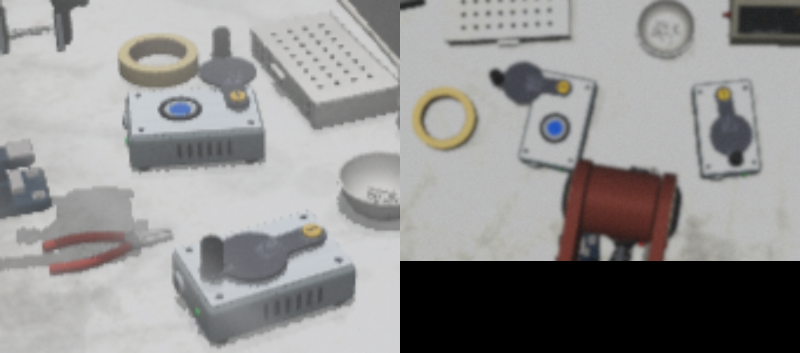

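The left port is open, with its blue lens at crop px (180,108). Its cover is at the end stop, with the disc at about 83.5° and 83° expected. The right cover is shut, and the bystanders are where they were.

```bash
python3 -c "from h import *;print(job.job_done());st()"
```

```text
the job is handed in; nothing more can be done
None
the job is handed in; nothing more can be done
```

I swung the firm cover, the left one, fully aside to its end stop, let go and handed the job in at about 18 s. The right cover is slack and is shut over its port.

- **Telling them apart:** the left cover took 6–7 N both ways. The right one moved freely at about 0 N.
- **The swing:** the -y (right) side of the left cover was blocked at about 0.35 rad. On the +y side I pushed until the force rose to 31 N with no further motion.
- **A mistake along the way:** my first rocking of both covers passed above the knobs, because the fingertips stood about 28 mm higher than the reported TCP. Depth images showed this; I threw out those readings and repeated the test lower down.

**Last checks:**
- **Left cover:** its port is uncovered and the disc is about 1.49 rad from shut, at the stop, still there after I let go.
- **Right cover:** in the last pictures it is shut. About 1.5 s after I let go, its knob was 6 mm from its starting place, roughly 0.06 rad.
- **Bystanders:** bowl, tape, oil can and pliers were found within 8 mm of their first positions. The top camera's network mistook the right head for the pliers while the arm hid them. The side camera showed them unmoved.
- **Arm:** it was clear of everything at hand-in.

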